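Sweep the black levelling feet into the tray

ROBOT

A 6-joint arm with a two-finger parallel gripper is mounted at the origin on the work surface. World frame = base frame: x ahead of the robot, y to its left, z up, the work surface at z = 0. Lengths are in mm, angles in rad, forces in N, time in s.
With the tool pointing down it reaches from about 350 to 775 mm from the base axis. Payload 7.3 kg.
Tool frame: the origin (TCP) lies on the centre line of the jaws, within the pads' length; the fingertips stand 14 mm ahead of it and the grasp point (between the pads) lies 5 mm behind it; z points along the fingers, y is the line along which they close (so a half turn about z gives the same grasp; the last joint's range is limited). The gripper opens to 92 mm and grips with 3 to 60 N. Pads are 19 mm wide; open, the fingers measure 130 mm over their backs; the gripper's body (75 mm by 190 mm) begins 47 mm behind the grasp point.
Start: joints at [-1.31, 0.342, 1.524, -0, 1.275, -0.146], TCP at [207.751, -482.165, 240.741] pointing down, gripper open.
Joint ranges: [-2.53, 2.53], [-0.77, 2.02], [0.04, 2.7], [-1, 4.14], [0.28, 2.66], [-3.11, 3.11]. Speed limits (rad/s): [2.57, 2.57, 3.14, 3.14, 3.14, 3.14].

INTERFACE

Orientations are given as [roll, pitch, yaw] about the fixed x, y, z axes, in that order (R = Rz(yaw) Ry(pitch) Rx(roll)).
In Python, from plant import get_obs, capture, bot, spot_in, trace, pinpoint gives the robot as it stands.
- The arm moves only by the tool play_rows, never from a script. Its argument "rows" is a list of rows, each a list of 2 entries, a list of its own where there are three numbers: the shift along the world's x, y, z in units of 3 cm (1.0 is 3 cm), then the turn, a rotation vector about the world's x, y, z in units of 8 degrees (1.0 is 8 degrees). A call has 1 to 12 rows; each row shifts and turns the commanded pose from where the row before left it; what a row does not reach is not made up. A row lasts 1/8 s, in which the tool goes at most 62.5 mm and 10.7 degrees, less where a joint would pass 70% of its speed; a pose out of reach is approached as far as the arm can. A call with a number of a shift or a turn outside -1 to 1 is refused whole. A call with a gripper value outside its range is refused whole. "hand" is the opening, from -1 (shut) to 1 (fully open), set as the call begins (left out, the last holds). The fingers move at their own pace and stop on an object; the grip force is fixed at half the most. Time passes only in rows, so rows that do not move let the fingers close. It gives the time, the measured TCP pose, the force, the opening and the grip force at its end, in the units of the state.
- get_obs(): the state, without advancing time (a new reading comes with each control period).
- capture(name): name is "side" or "top" or "wrist"; returns a dict with "frame" (384x512x3 uint8, red, green, blue), "fov_y" (degrees; the focal length in pixels is half the picture's height over the tangent of half this angle, whatever the lens; pixels are square), "cx", "cy" (the principal point, pixels), "dist" ([k1, k2, p1, p2, k3] as OpenCV has them; the pictures are not rectified), "rvec" (rotation vector, rad) and "tvec" (3), from world to camera coordinates, as OpenCV has them; the wrist camera has in their place "hand_eye" (4x4, takes a point from camera to tool coordinates, whose origin is the TCP and whose axes are the flange's). Camera axes: x right, y down, z forward; pixel columns grow to the right and rows downward; lengths in mm; the calibration is good to about 2 mm. A picture is of the moment at which its call begins: read the wrist's pose just before it. There is no depth.
- bot.close_job(): hands the job in; it is judged then, once.
Trained networks look in the newest picture that a camera, given by its name, has taken for a name from the list of things; names that differ only in an ending like _2 or _b are one class to them, and where a whole thing is asked for, a point or a joint stands for the part that bears it (a point fixed in the world has none). Each returns a list of dicts, best first, with "p" (0 to 1); they miss things now and then, are a little off and sometimes report something else, mostly with a low value. They report only what shows in the picture. A call takes as long as a camera call.
- spot_in(query, camera): "at" ([row, column] in pixels, amid what is visible of it).
- trace(query, camera): "mask" (384x512 bool, what is visible of it) and "at" ([row, column] in pixels, amid what is visible of it).
- pinpoint(query, camera): "at" ([row, column] in pixels: a listed point, or the origin of a listed thing).
The state is a dict: "time": time; "joint_positions": joint angles; "dq": joint speeds; "tau": joint torques, N m; "tool_pos": TCP position; "tcp_rot": TCP orientation; "contact_force": force on the tool from outside, world axes, zero at the start; "moment": the same for the moment, N m; "grip_width": finger opening in mm; "finger_force": force on a finger pad.
Only numpy, scipy, OpenCV 4.12 (cv2) and the standard library are available. Lean on these libraries where they do the work, as an engineer would, in place of code of your own. Each camera call takes 0.05 s, during which the arm holds its last target. There are 200 camera calls.

TASK

Clear the packing bench of the three stray black levelling feet: with the fingertips, gently sweep them along the bench through the open front of the blue three-sided tray until each one is wholly inside. Only push them: do not pinch them, pick them up, tip them or press hard on them; they must stay standing on the bench. Leave the white foot and everything else on the bench where it is.

Things in the scene. Friction and masses are not known exactly. Their poses are not given: they have to be found in the camera images.
- tray: blue tray fixed to the bench, its place and yaw vary. Inside 120 mm deep (its x), 160 mm wide (its y); walls 4 mm thick, 25 mm high at the back (+x) and both sides; the front (-x) is open, no sill, the floor level with the bench. Origin: centre of the inner floor; x runs from the mouth (x = -60 mm) to the back wall (inner face x = +60 mm); side walls' inner faces at y = -80 and +80 mm
- tray_mouth (a point): middle of the tray's open front edge, at bench height
- foot_a: black plastic levelling foot, loose, flat on the bench: round base 38 mm in diameter, 13 mm high (straight side 10 mm), on it a steel collar 16 mm across and an upright steel stud 8 mm across, 28 mm high in all; about 60 g, slides easily, stops when no longer pushed. Origin: centre of its underside; z up
- foot_b: black plastic levelling foot, loose, flat on the bench: round base 38 mm in diameter, 13 mm high (straight side 10 mm), on it a steel collar 16 mm across and an upright steel stud 8 mm across, 28 mm high in all; about 60 g, slides easily, stops when no longer pushed. Origin: centre of its underside; z up
- foot_c: black plastic levelling foot, loose, flat on the bench: round base 38 mm in diameter, 13 mm high (straight side 10 mm), on it a steel collar 16 mm across and an upright steel stud 8 mm across, 28 mm high in all; about 60 g, slides easily, stops when no longer pushed. Origin: centre of its underside; z up
- white_foot: white plastic levelling foot, loose, flat on the bench: round base 38 mm in diameter, 13 mm high (straight side 10 mm), on it a steel collar 16 mm across and an upright steel stud 8 mm across, 28 mm high in all; about 60 g, slides easily, stops when no longer pushed. Origin: centre of its underside; z up. It is a bystander: it stays where it is
- tape: roll of yellow packing tape lying flat, bystander: ring of 90 mm outer and 72 mm inner diameter, 40 mm high. Origin: centre of its underside
- knife: closed orange carton knife lying flat, bystander: about 152 mm long (its x), 28 mm wide, 22 mm high. Origin: about its middle, on the underside
- fitting: grey cast metal fitting, bystander: disc 60 mm across and 10 mm high with a thick post 42 mm high and a short horizontal tube on it. Origin: centre of its underside
- carton: small black product carton, bystander: 80 (its x) x 110 (its y) x 90 mm high. Origin: centre of its underside
- jar: small white jar with a red lid standing upright, bystander: 56 mm in diameter, 65 mm high. Origin: centre of its underside

How it is judged (in metres and radians):
At the end, for the whole second after the job is handed in: All three black feet stand upright (within 0.15 rad), at rest on the tray floor, their centres at least 16 mm inside the open edge and between the walls; the white foot and the five other bystanders are within 12 mm of where they started (x of foot_a in the frame of tray between -0.044 and 0.06 m and y of foot_a in the frame of tray between -0.08 and 0.08 m and height (world z) of each of foot_a, foot_b, foot_c below 0.006 m and angle between each of foot_a, foot_b, foot_c's own z axis and vertical below 0.15 rad and linear speed of each of foot_a, foot_b, foot_c below 0.02 m/s and x of foot_b in the frame of tray between -0.044 and 0.06 m and y of foot_b in the frame of tray between -0.08 and 0.08 m and x of foot_c in the frame of tray between -0.044 and 0.06 m and y of foot_c in the frame of tray between -0.08 and 0.08 m and distance of each of white_foot, tape, knife, fitting, carton, jar from where it was at the start of the episode below 0.012 m); the robot touches nothing.
It fails at once if a black foot lifted off the bench or tipped (underside centre over 8 mm up, or leaning over 0.35 rad) (height (world z) of any of foot_a, foot_b, foot_c above 0.008 m or angle between any of foot_a, foot_b, foot_c's own z axis and vertical above 0.35 rad).
It fails at once if a black foot pinched or pressed hard (over 20 N from the fingers) (contact force between the fingers and foot_a above 20 N or contact force between the fingers and foot_b above 20 N or contact force between the fingers and foot_c above 20 N).
It fails at once if the white foot or another bystander moved by more than 12 mm (distance of any of white_foot, tape, knife, fitting, carton, jar from where it was at the start of the episode above 0.012 m).
It also fails if it takes over 72 s, if anything falls off the work surface, if the arm or the gripper's body presses on something with over 40 N, if the wrist force passes 120 N, or if a joint passes its speed limit or range.

## Working session

There is one attempt and no reset: what is moved stays moved. The work goes in short steps, Python scripts to look and compute and a tool call to move; the robot and the scene stay as the last step left them, time stands still between calls to the robot, and variables do not carry over. Pictures are saved under pics/ and viewed, at most 10 in all, crops included, and the job is handed in when it is done.

Besides the shell and the picture viewer there is one more tool, called after "Call:" as name(argument=value, ...) on one line, values as JSON. play_rows: Moves the arm, as the interface text tells. Shifts and turns lie within -1 to 1; 1 stands for 3 cm of shift or 8 degrees of turn. Its arguments: {"type":"object","properties":{"rows":{"type":"array"},"hand":{"type":"number"}},"required":["rows"]}

```bash
mkdir -p pics; cat > h.py <<'E'
import numpy as np, cv2
from plant import get_obs, capture, bot, spot_in, trace, pinpoint
def K(c):
    f=c["frame"].shape[0]/2/np.tan(np.radians(c["fov_y"])/2)
    return np.array([[f,0,c["cx"]],[0,f,c["cy"]],[0,0,1.]])
def toworld(c,at,z=0):
    """pixels [row,col] -> world xy on plane z"""
    at=np.atleast_2d(np.array(at,float))
    u=cv2.undistortPoints(at[:,None,::-1].copy(),K(c),np.array(c["dist"],float))[:,0]
    R=cv2.Rodrigues(np.array(c["rvec"],float))[0]; t=np.array(c["tvec"],float).ravel()
    o=-R.T@t; d=np.c_[u,np.ones(len(u))]@R
    return (o+d*((z-o[2])/d[:,2])[:,None])[:,:2]
def topix(c,P):
    return cv2.projectPoints(np.array(P,float).reshape(-1,1,3),np.array(c["rvec"],float),np.array(c["tvec"],float),K(c),np.array(c["dist"],float))[0][:,0]
E
python3 - <<'E'
from h import *
ims=[]
for n in ["top","side"]:
    c=capture(n); cv2.imwrite(f"pics/{n}0.png",c["frame"][:,:,::-1])
    for q in ["foot_a","white_foot","tray","tray_mouth","tape","knife","fitting","carton","jar"]:
        print(n,q,[(np.round(d["at"]),round(d["p"],2),np.round(toworld(c,d["at"])[0])) for d in pinpoint(q,n)[:6]])
    if n=="top":
        for d in trace("tray",n)[:1]:
            m=d["mask"]; print("traymask",m.sum())
print(get_obs()["tcp_rot"])
E
```

```text
top foot_a [(array([152., 234.]), 0.58, array([634., -22.])), (array([206., 288.]), 0.49, array([ 484., -164.])), (array([190., 235.]), 0.47, array([529., -24.]))]
top white_foot [(array([138., 315.]), 0.58, array([ 671., -242.]))]
top tray [(array([194., 129.]), 0.71, array([524., 260.]))]
top tray_mouth [(array([191., 152.]), 0.58, array([530., 197.])), (array([194., 130.]), 0.19, array([524., 258.]))]
top tape [(array([171., 331.]), 0.77, array([ 579., -282.])), (array([136., 313.]), 0.72, array([ 677., -237.]))]
top knife [(array([128., 161.]), 0.91, array([708., 178.]))]
top fitting [(array([126., 219.]), 0.85, array([710.,  19.]))]
top carton [(array([189., 391.]), 0.64, array([ 526., -441.]))]
top jar [(array([272., 115.]), 0.85, array([316., 289.]))]
traymask 3127
side foot_a [(array([205., 207.]), 0.48, array([632., -28.])), (array([205., 178.]), 0.43, array([719.,  -6.])), (array([183., 265.]), 0.39, array([ 491., -192.]))]
side white_foot [(array([167., 222.]), 0.47, array([ 664., -247.]))]
side tray [(array([285., 207.]), 0.77, array([518., 257.]))]
side tray_mouth [(array([267., 217.]), 0.86, array([516., 197.]))]
side tape [(array([169., 249.]), 0.88, array([ 570., -263.]))]
side knife [(array([244., 153.]), 0.96, array([708., 166.]))]
side fitting [(array([206., 179.]), 0.77, array([714.,  -6.]))]
side carton [(array([144., 268.]), 0.6, array([ 548., -457.]))]
side jar [(array([314., 287.]), 0.58, array([325., 286.]))]
[3.14152342e+00 7.26520958e-06 4.06843773e-01]
```

View pics/top0.png

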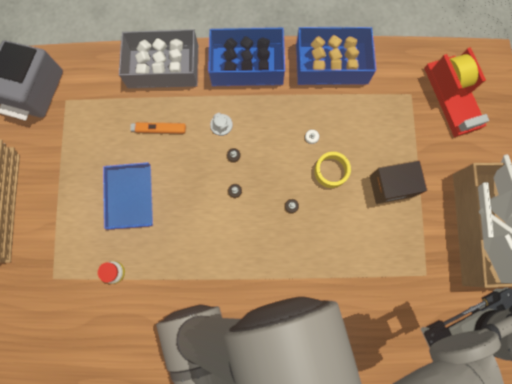

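View pics/side0.png

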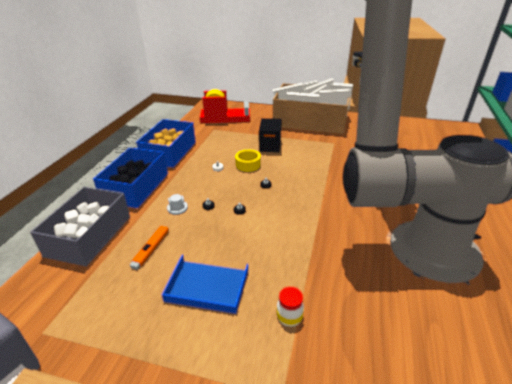

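The top view (up is +x, left is +y) shows the black feet at px (row, col) (155,234), (190,235) and (206,291). The tray is at (195,128) with its mouth to the right (-y), and the white foot is at (136,312). In the side view the black feet are at about (205,208), (209,239) and (184,265). Next I'll refine the poses with silhouettes from both views.

```bash
cat > fit.py <<'E'
from h import *
from scipy.optimize import minimize
def ring(r,z,n=40):
    a=np.linspace(0,2*np.pi,n,endpoint=False); return np.c_[r*np.cos(a),r*np.sin(a),0*a+z]
FOOT=[np.r_[ring(19,0),ring(19,10),ring(8,13)],np.r_[ring(4,10),ring(4,28)]]
def box(x0,x1,y0,y1,z0,z1): return np.array([[x,y,z] for x in(x0,x1) for y in(y0,y1) for z in(z0,z1)],float)
TRAY=[box(-60,64,-84,84,0,.1),box(60,64,-84,84,0,25),box(-60,64,80,84,0,25),box(-60,64,-84,-80,0,25)]
S=4
def sil(c,parts,p):
    a=p[2] if len(p)>2 else 0
    R=np.array([[np.cos(a),-np.sin(a)],[np.sin(a),np.cos(a)]])
    m=np.zeros((384*S,512*S),np.uint8)
    for q in parts:
        w=np.c_[q[:,:2]@R.T+p[:2],q[:,2]]
        cv2.fillConvexPoly(m,np.round(cv2.convexHull(((topix(c,w)+.5)*S).astype(np.float32))).astype(np.int32),1)
    return cv2.resize(m.astype(np.float32),(512,384),interpolation=cv2.INTER_AREA)
def fit(obs,parts,p0):
    def cost(p): 
        p=np.array(p); return np.mean([1-np.minimum(s:=sil(c,parts,p),m).sum()/np.maximum(s,m).sum() for c,m in obs])
    sx=np.array([p0]+[np.array(p0)+np.eye(len(p0))[i]*[12,12,.12][i] for i in range(len(p0))])
    r=minimize(cost,p0,method="Nelder-Mead",options=dict(initial_simplex=sx,xatol=.1,fatol=1e-4)); return r.x,r.fun
def locate(feet,tray=None,cams=("top","side")):
    C={n:capture(n) for n in cams}
    T={n:[d for d in trace("foot_a",n) if d["p"]>.15] for n in cams}
    out=[]
    for f in feet:
        obs=[]
        for n in cams:
            px=topix(C[n],[*f[:2],8])[0][::-1]
            ds=[d for d in T[n] if np.linalg.norm(np.array(d["at"])-px)<8]
            if ds: obs.append((C[n],ds[0]["mask"].astype(np.float32)))
        singles=[np.round(fit([o],FOOT,f)[0],1) for o in obs]
        if obs: x,e=fit(obs,FOOT,f); out.append(x); print("foot",np.round(x,1),round(e,2),singles)
        else: print("foot unseen",f); out.append(None)
    if tray is not None:
        obs=[(C[n],trace("tray",n)[0]["mask"].astype(np.float32)) for n in cams]
        print("tray",[np.round(fit([o],TRAY,tray)[0],2) for o in obs],*fit(obs,TRAY,tray))
    return out
E
python3 - <<'E'
from fit import *
locate([(634,-22),(529,-24),(484,-164)],(524,258,1.571))
E
```

```text
foot [625.8 -18.3] 0.24 [array([625.8, -18.3])]
foot [529.4 -22.4] 0.07 [array([529.4, -22.4])]
foot [ 485.4 -172.2] 0.07 [array([ 485.4, -172.2])]
tray [array([517.08, 258.99,   1.64]), array([519.26, 254.49,   1.64])] [517.90466411 257.55335122   1.64356402] 0.04338926076889038
```

Call:
play_rows(rows=[[[0.7,0.9,0],[0,0,0.6]],[[0.7,0.9,0],[0,0,0.6]],[[0.7,0.9,0],[0,0,0.6]],[[0.7,0.9,0],[0,0,0.6]],[[0.7,0.9,0],[0,0,0.6]],[[0.7,0.9,0],[0,0,0.6]],[[0.7,0.9,0],[0,0,0.6]],[[0.7,0.9,0],[0,0,0.6]],[[0.7,0.9,0],[0,0,0.6]],[[0.7,0.9,0],[0,0,0.6]],[[0.7,0.9,0],[0,0,0.6]],[[0.7,0.9,0],[0,0,0.6]]], hand=-0.52)

```text
time: 2.85
tool_pos: [460.4, -157.2, 240.9]
tcp_rot: [3.141, 0.0, 1.415]
contact_force: [-0.3, -0.5, -0.1]
grip_width: 22.0
finger_force: 0.0
```

Call:
play_rows(rows=[[[0.7,0.9,0],[0,0,0.6]],[[0.7,0.9,0],[0,0,0.6]],[[0.7,0.9,0],[0,0,0]],[[0,0,0],[0,0,0]],[[0,0,0],[0,0,0]]])

```text
time: 3.48
tool_pos: [522.4, -77.4, 240.6]
tcp_rot: [-3.141, 0.0, 1.58]
contact_force: [-0.4, -0.1, 0.3]
grip_width: 21.9
finger_force: 0.0
```

```bash
cat >> fit.py <<'E'
from scipy.spatial.transform import Rotation as Ro
def wrist():
    o=get_obs(); c=capture("wrist")
    B=np.eye(4); B[:3,:3]=Ro.from_euler("xyz",o["tcp_rot"]).as_matrix(); B[:3,3]=o["tool_pos"]
    W=np.linalg.inv(B@np.array(c["hand_eye"])); c["rvec"]=cv2.Rodrigues(W[:3,:3])[0]; c["tvec"]=W[:3,3]; return c
E
python3 - <<'E'
from fit import *
o=get_obs(); print({k:np.round(o[k],2) for k in("time","tool_pos","tcp_rot","grip_width","joint_positions")})
c=wrist(); cv2.imwrite("pics/w1.png",c["frame"][:,:,::-1])
for d in trace("foot_a","wrist"):
    p=toworld(c,d["at"],8)[0]; print(round(d["p"],2),np.round(d["at"]),p,fit([(c,d["mask"].astype(np.float32))],FOOT,p))
for d in pinpoint("tray_mouth","wrist"): print("mouth",d["p"],toworld(c,d["at"]))
E
```

```text
{'time': np.float64(3.48), 'tool_pos': array([522.41, -77.41, 240.61]), 'tcp_rot': array([-3.14,  0.  ,  1.58]), 'grip_width': np.float64(21.94), 'joint_positions': array([-0.29,  0.35,  1.52, -0.  ,  1.28, -0.3 ])}
0.61 [123. 260.] [531.9591756  -25.22869865] (array([530.31561725, -25.15267917]), np.float64(0.0939902663230896))
0.6 [121. 345.] [627.59724448 -21.95754333] (array([627.47009257, -22.65335734]), np.float64(0.0446513295173645))
0.52 [245. 234.] [ 502.56591494 -173.99306147] (array([ 496.17187197, -175.60145991]), np.float64(0.813727855682373))
```

View pics/w1.png

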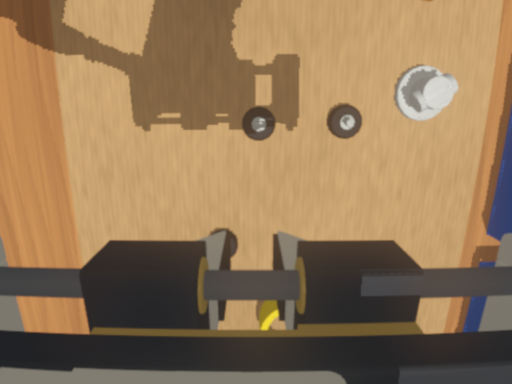

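The wrist view shows two feet ahead of the fingers at px (123,260) and (121,345), which fit to (530,-25) and (627,-22). The third is half hidden at (245,234). The fingers stand left and right, which suits a +y sweep. I'll lower behind the middle foot first.

Call:
play_rows(rows=[[[0.25,0.15,-0.9],[0,0,0.2]],[[0,0,-0.9],[0,0,0]],[[0,0,-0.9],[0,0,0]],[[0,0,-0.9],[0,0,0]],[[0,0,-0.9],[0,0,0]],[[0,0,-0.9],[0,0,0]],[[0,0,-0.9],[0,0,0]],[[0,0,-0.7],[0,0,0]],[[0,0,-0.4],[0,0,0]],[[0,0,0],[0,0,0]]])

```text
time: 4.88
tool_pos: [529.8, -73.0, 18.3]
tcp_rot: [-3.141, -0.0, 1.607]
contact_force: [-0.7, -0.4, 0.5]
grip_width: 21.8
finger_force: 0.0
```

Call:
play_rows(rows=[[[0,0.15,0],[0,0,0]],[[0,0.15,0],[0,0,0]],[[0,0.15,0],[0,0,0]],[[0,0.15,0],[0,0,0]],[[0,0.15,0],[0,0,0]],[[0,0.15,0],[0,0,0]],[[0,0.15,0],[0,0,0]],[[0,0.15,0],[0,0,0]],[[0,0.15,0],[0,0,0]],[[0,0.15,0],[0,0,0]]])

```text
time: 6.12
tool_pos: [530.2, -27.4, 18.7]
tcp_rot: [3.142, -0.0, 1.608]
contact_force: [-0.5, -1.0, -0.1]
grip_width: 22.3
finger_force: 0.2
```

```bash
python3 - <<'E'
from fit import *
o=get_obs(); print({k:np.round(o[k],2) for k in("time","tool_pos","tcp_rot","contact_force")})
c=wrist(); cv2.imwrite("pics/w2.png",c["frame"][:,:,::-1])
locate([(530,-13)])
E
```

```text
{'time': np.float64(6.12), 'tool_pos': array([530.24, -27.38,  18.72]), 'tcp_rot': array([ 3.14, -0.  ,  1.61]), 'contact_force': array([-0.54, -1.01, -0.11])}
foot unseen (530, -13)
```

View pics/w2.png

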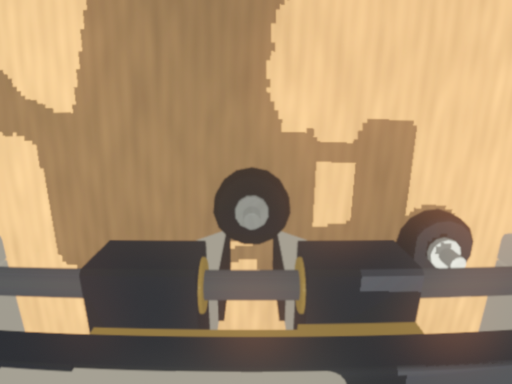

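The foot at px (205,252) sits centred in the cradle of both fingertips, with about 1 N of force. I'll keep pushing.

Call:
play_rows(rows=[[[0,0.3,0],[0,0,0]],[[-0.02,0.4,0],[0,0,0]],[[-0.02,0.4,0],[0,0,0]],[[-0.02,0.4,0],[0,0,0]],[[-0.02,0.4,0],[0,0,0]],[[-0.02,0.4,0],[0,0,0]],[[-0.02,0.4,0],[0,0,0]],[[-0.02,0.4,0],[0,0,0]],[[-0.02,0.4,0],[0,0,0]],[[-0.02,0.4,0],[0,0,0]],[[-0.02,0.4,0],[0,0,0]],[[-0.02,0.4,0],[0,0,0]]])

```text
time: 7.88
tool_pos: [523.6, 114.1, 18.8]
tcp_rot: [3.141, 0.0, 1.608]
contact_force: [1.0, -0.2, -0.2]
grip_width: 22.1
finger_force: 0.1
```

Call:
play_rows(rows=[[[-0.02,0.4,0],[0,0,0]],[[-0.02,0.4,0],[0,0,0]],[[-0.02,0.4,0],[0,0,0]],[[-0.02,0.4,0],[0,0,0]],[[-0.02,0.4,0],[0,0,0]],[[-0.02,0.4,0],[0,0,0]],[[-0.02,0.4,0],[0,0,0]],[[-0.02,0.4,0],[0,0,0]],[[-0.02,0.4,0],[0,0,0]],[[0,0.3,0],[0,0,0]],[[0,0.15,0],[0,0,0]],[[0,0,0],[0,0,0]]])

```text
time: 9.38
tool_pos: [518.2, 235.1, 18.7]
tcp_rot: [3.141, -0.0, 1.608]
contact_force: [1.1, -0.6, -0.5]
grip_width: 22.2
finger_force: 0.0
```

```bash
python3 - <<'E'
from fit import *
o=get_obs(); print({k:np.round(o[k],2) for k in("time","tool_pos","tcp_rot","contact_force")})
c=wrist(); cv2.imwrite("pics/w3.png",c["frame"][:,:,::-1])
for d in trace("foot_a","wrist"):
    p=toworld(c,d["at"],8)[0]; print(round(d["p"],2),fit([(c,d["mask"].astype(np.float32))],FOOT,p))
E
```

```text
{'time': np.float64(9.38), 'tool_pos': array([518.23, 235.08,  18.73]), 'tcp_rot': array([ 3.14, -0.  ,  1.61]), 'contact_force': array([ 1.09, -0.58, -0.45])}
0.58 (array([517.76622565, 259.56124014]), np.float64(0.03920048475265503))
```

View pics/w3.png

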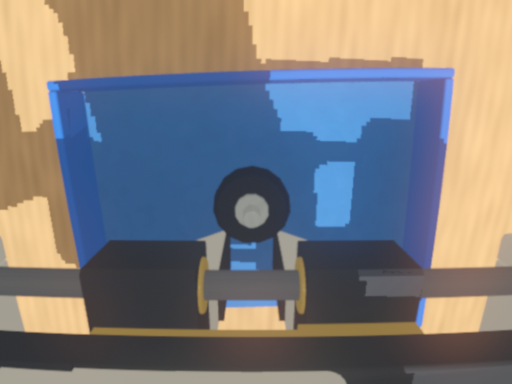

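The foot at px (203,252) is well inside the blue tray, about (518,260). Next is the far foot at (627,-22).

Call:
play_rows(rows=[[[0,-0.4,0],[0,0,0]],[[0,-0.2,0.9],[0,0,0]],[[0,0,0.9],[0,0,0]],[[0,0,0.9],[0,0,0]],[[0.2,-0.7,0.6],[0,0,0.4]],[[0.6,-0.9,0],[0,0,0.4]],[[0.6,-0.9,0],[0,0,0.4]],[[0.6,-0.9,0],[0,0,0.44]],[[0.6,-0.9,0],[0,0,0]],[[0.6,-0.9,0],[0,0,0]],[[0.6,-0.9,0],[0,0,0]],[[0.6,-0.9,0],[0,0,0]]], hand=-0.52)

```text
time: 10.98
tool_pos: [650.4, 4.7, 117.6]
tcp_rot: [-3.141, -0.0, 1.836]
contact_force: [-0.5, -0.0, 0.7]
grip_width: 21.8
finger_force: 0.0
```

Call:
play_rows(rows=[[[0.2,-0.9,0],[0,0,0]],[[0,-0.9,0],[0,0,0]],[[0,-0.65,0],[0,0,0]],[[0,0,0],[0,0,0]],[[0,0,0],[0,0,0]]], hand=-0.65)

```text
time: 11.6
tool_pos: [656.1, -66.1, 117.8]
tcp_rot: [3.142, -0.001, 1.837]
contact_force: [0.2, -0.4, 0.4]
grip_width: 15.9
finger_force: 0.0
```

```bash
cat >> fit.py <<'E'
def look(name=None):
    o=get_obs(); print({k:np.round(o[k],2) for k in("time","tool_pos","tcp_rot","contact_force","grip_width")})
    c=wrist()
    if name: cv2.imwrite(f"pics/{name}.png",c["frame"][:,:,::-1])
    for d in trace("foot_a","wrist"):
        p=toworld(c,d["at"],8)[0]; x,e=fit([(c,d["mask"].astype(np.float32))],FOOT,p); print(round(d["p"],2),np.round(x,1),round(e,2))
E
python3 -c "
from fit import *
look()"
```

```text
{'time': np.float64(11.6), 'tool_pos': array([656.08, -66.06, 117.76]), 'tcp_rot': array([ 3.14, -0.  ,  1.84]), 'contact_force': array([ 0.22, -0.37,  0.35]), 'grip_width': np.float64(15.91)}
0.97 [ 487. -173.] 0.35
0.65 [627.8 -22. ] 0.04
```

Call:
play_rows(rows=[[[-0.55,0,-0.5],[0,0,0]],[[0,0,-0.9],[0,0,0]],[[0,0,-0.9],[0,0,0]],[[0,0,-0.7],[0,0,0]],[[0,0,-0.3],[0,0,0]],[[0,0,0],[0,0,0]]])

```text
time: 12.45
tool_pos: [639.7, -66.1, 18.5]
tcp_rot: [-3.141, -0.0, 1.837]
contact_force: [0.8, -1.1, -0.4]
grip_width: 15.9
finger_force: 0.0
```

Call:
play_rows(rows=[[[-0.04,0.15,0],[0,0,0]],[[-0.04,0.15,0],[0,0,0]],[[-0.04,0.15,0],[0,0,0]],[[-0.04,0.15,0],[0,0,0]],[[-0.04,0.15,0],[0,0,0]],[[-0.04,0.15,0],[0,0,0]],[[-0.04,0.15,0],[0,0,0]],[[-0.04,0.15,0],[0,0,0]]])

```text
time: 13.45
tool_pos: [630.1, -30.5, 18.8]
tcp_rot: [3.141, 0.0, 1.837]
contact_force: [0.7, -0.5, 0.4]
grip_width: 16.3
finger_force: 0.3
```

Call:
play_rows(rows=[[[-0.08,0.3,0],[0,0,0]],[[-0.11,0.4,0],[0,0,0]],[[-0.11,0.4,0],[0,0,0]],[[-0.11,0.4,0],[0,0,0]],[[-0.11,0.4,0],[0,0,0]],[[-0.11,0.4,0],[0,0,0]],[[-0.11,0.4,0],[0,0,0]],[[-0.11,0.4,0],[0,0,0]],[[-0.11,0.4,0],[0,0,0]],[[0,0,0],[0,0,0]]])

```text
time: 14.7
tool_pos: [600.9, 75.4, 18.7]
tcp_rot: [-3.141, -0.0, 1.838]
contact_force: [0.3, 1.2, 0.1]
grip_width: 15.8
finger_force: 0.0
```

```bash
python3 -c "
from fit import *
look()"
```

```text
{'time': np.float64(14.7), 'tool_pos': array([600.93,  75.44,  18.69]), 'tcp_rot': array([-3.14, -0.  ,  1.84]), 'contact_force': array([0.28, 1.16, 0.1 ]), 'grip_width': np.float64(15.81)}
0.72 [594.1 101.7] 0.03
```

Call:
play_rows(rows=[[[-0.08,0.3,0],[0,0,0]],[[-0.11,0.4,0],[0,0,0]],[[-0.11,0.4,0],[0,0,0]],[[-0.11,0.4,0],[0,0,0]],[[-0.11,0.4,0],[0,0,0]],[[-0.11,0.4,0],[0,0,0]],[[-0.11,0.4,0],[0,0,0]],[[-0.11,0.4,0],[0,0,0]],[[-0.11,0.4,0],[0,0,0]],[[-0.11,0.4,0],[0,0,0]],[[-0.11,0.4,0],[0,0,0]],[[-0.1,0.34,0],[0,0,0]]])

```text
time: 16.3
tool_pos: [562.7, 214.3, 18.7]
tcp_rot: [3.142, 0.0, 1.837]
contact_force: [0.4, -0.5, -0.2]
grip_width: 16.1
finger_force: 0.2
```

Call:
play_rows(rows=[[[0,0,0],[0,0,0]]])

```text
time: 16.42
tool_pos: [562.6, 214.4, 18.7]
tcp_rot: [3.142, -0.0, 1.838]
contact_force: [-0.4, -0.0, -0.1]
grip_width: 16.3
finger_force: 0.0
```

```bash
python3 -c "
from fit import *
look('w4')"
```

```text
{'time': np.float64(16.42), 'tool_pos': array([562.62, 214.4 ,  18.71]), 'tcp_rot': array([ 3.14, -0.  ,  1.84]), 'contact_force': array([-0.39, -0.04, -0.14]), 'grip_width': np.float64(16.3)}
0.89 [518.  259.5] 0.05
0.62 [555.6 240.5] 0.03
```

View pics/w4.png

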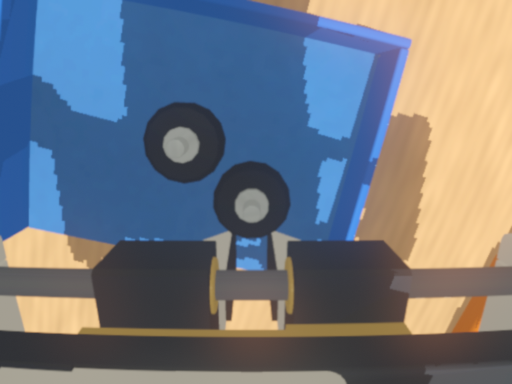

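The feet at px (143,183) and (200,252) are both inside the tray, at (518,260) and (556,240). The last one is next.

Call:
play_rows(rows=[[[0.1,-0.4,0],[0,0,0]],[[0,0,0.9],[0,0,0]],[[0,0,0.9],[0,0,0]],[[0,0,0.9],[0,0,0]],[[0,-0.5,0.6],[0,0,0]],[[-0.2,-0.9,0],[0,0,-0.5]],[[-0.2,-0.9,0],[0,0,-0.5]],[[-0.2,-0.9,0],[0,0,-0.5]],[[-0.2,-0.9,0],[0,0,-0.33]],[[-0.2,-0.9,0],[0,0,0]],[[-0.2,-0.9,0],[0,0,0]],[[-0.2,-0.9,0],[0,0,0]]])

```text
time: 18.02
tool_pos: [523.2, -4.8, 117.6]
tcp_rot: [-3.141, 0.0, 1.58]
contact_force: [0.7, -0.1, -0.5]
grip_width: 16.1
finger_force: 0.0
```

Call:
play_rows(rows=[[[-0.2,-0.9,0],[0,0,0]],[[-0.2,-0.9,0],[0,0,0]],[[-0.2,-0.9,0],[0,0,0]],[[-0.2,-0.9,0],[0,0,0]],[[-0.2,-0.9,0],[0,0,0]],[[-0.2,-0.9,0],[0,0,0]],[[0,-0.9,0],[0,0,0]],[[0,-0.9,0],[0,0,0]],[[0,0,0],[0,0,0]],[[0,0,0],[0,0,0]]])

```text
time: 19.27
tool_pos: [487.1, -218.5, 117.5]
tcp_rot: [-3.141, -0.001, 1.58]
contact_force: [0.5, 0.2, -0.7]
grip_width: 16.2
finger_force: 0.0
```

```bash
python3 -c "
from fit import *
look()"
```

```text
{'time': np.float64(19.27), 'tool_pos': array([ 487.12, -218.52,  117.46]), 'tcp_rot': array([-3.14, -0.  ,  1.58]), 'contact_force': array([ 0.48,  0.25, -0.69]), 'grip_width': np.float64(16.16)}
0.84 [ 487.7 -174. ] 0.03
```

Call:
play_rows(rows=[[[0.02,0,-0.5],[0,0,0]],[[0,0,-0.9],[0,0,0]],[[0,0,-0.9],[0,0,0]],[[0,0,-0.7],[0,0,0]],[[0,0,-0.3],[0,0,0]],[[0,0,0],[0,0,0]]])

```text
time: 20.12
tool_pos: [488.3, -218.0, 18.1]
tcp_rot: [-3.141, -0.001, 1.582]
contact_force: [0.1, -0.4, -0.4]
grip_width: 16.2
finger_force: 0.0
```

Call:
play_rows(rows=[[[0,0.15,0],[0,0,0]],[[0,0.15,0],[0,0,0]],[[0,0.15,0],[0,0,0]],[[0,0.15,0],[0,0,0]],[[0,0.15,0],[0,0,0]],[[0,0.15,0],[0,0,0]],[[0,0.15,0],[0,0,0]],[[0,0.15,0],[0,0,0]]])

```text
time: 21.12
tool_pos: [488.6, -182.2, 18.7]
tcp_rot: [3.141, 0.0, 1.581]
contact_force: [0.6, -1.1, 0.4]
grip_width: 16.0
finger_force: 0.3
```

Call:
play_rows(rows=[[[0,0.3,0],[0,0,0]],[[-0.01,0.4,0],[0,0,0]],[[-0.01,0.4,0],[0,0,0]],[[-0.01,0.4,0],[0,0,0]],[[-0.01,0.4,0],[0,0,0]],[[-0.01,0.4,0],[0,0,0]],[[-0.01,0.4,0],[0,0,0]],[[-0.01,0.4,0],[0,0,0]],[[-0.01,0.4,0],[0,0,0]],[[-0.01,0.4,0],[0,0,0]],[[-0.01,0.4,0],[0,0,0]],[[0,0.2,0],[0,0,0]]])

```text
time: 22.62
tool_pos: [485.5, -46.6, 18.7]
tcp_rot: [-3.142, -0.0, 1.582]
contact_force: [-0.1, 0.2, -0.1]
grip_width: 16.2
finger_force: 0.2
```

```bash
python3 -c "
from fit import *
look()"
```

```text
{'time': np.float64(22.62), 'tool_pos': array([485.47, -46.63,  18.72]), 'tcp_rot': array([-3.14, -0.  ,  1.58]), 'contact_force': array([-0.13,  0.18, -0.13]), 'grip_width': np.float64(16.15)}
0.89 [485.4 -21. ] 0.03
```

Call:
play_rows(rows=[[[0,0.3,0],[0,0,0]],[[-0.01,0.4,0],[0,0,0]],[[-0.01,0.4,0],[0,0,0]],[[-0.01,0.4,0],[0,0,0]],[[-0.01,0.4,0],[0,0,0]],[[-0.01,0.4,0],[0,0,0]],[[-0.01,0.4,0],[0,0,0]],[[-0.01,0.4,0],[0,0,0]],[[-0.01,0.4,0],[0,0,0]],[[-0.01,0.4,0],[0,0,0]],[[-0.01,0.4,0],[0,0,0]],[[-0.01,0.4,0],[0,0,0]]])

```text
time: 24.22
tool_pos: [482.2, 94.3, 18.7]
tcp_rot: [3.141, 0.0, 1.581]
contact_force: [0.0, -0.2, 0.7]
grip_width: 16.3
finger_force: 0.1
```

Call:
play_rows(rows=[[[-0.01,0.4,0],[0,0,0]],[[-0.01,0.4,0],[0,0,0]],[[-0.01,0.4,0],[0,0,0]],[[-0.01,0.4,0],[0,0,0]],[[-0.01,0.4,0],[0,0,0]],[[-0.01,0.4,0],[0,0,0]],[[-0.01,0.4,0],[0,0,0]],[[-0.01,0.4,0],[0,0,0]],[[-0.01,0.4,0],[0,0,0]],[[0,0.3,0],[0,0,0]],[[0,0,0],[0,0,0]]])

```text
time: 25.6
tool_pos: [479.5, 211.2, 18.7]
tcp_rot: [3.141, -0.0, 1.582]
contact_force: [-0.6, -0.1, -0.7]
grip_width: 16.3
finger_force: 0.0
```

```bash
python3 -c "
from fit import *
look()"
```

```text
{'time': np.float64(25.6), 'tool_pos': array([479.51, 211.18,  18.72]), 'tcp_rot': array([ 3.14, -0.  ,  1.58]), 'contact_force': array([-0.63, -0.06, -0.71]), 'grip_width': np.float64(16.34)}
0.94 [517.7 259.5] 0.04
0.86 [555.3 240.7] 0.05
```

Retreating, rising, then checking from above.

Call:
play_rows(rows=[[[0,-0.4,0],[0,0,0]],[[0,-0.2,0.6],[0,0,0]],[[0,0,0.9],[0,0,0]],[[0,0,0.9],[0,0,0]],[[0,0,0.9],[0,0,0]],[[0,0,0.9],[0,0,0]],[[0,0,0.9],[0,0,0]],[[0,0,0.9],[0,0,0]],[[0,0,0.5],[0,0,0]],[[0,0,0],[0,0,0]],[[0,0,0],[0,0,0]]])

```text
time: 27.08
tool_pos: [479.0, 192.2, 212.6]
tcp_rot: [-3.14, 0.0, 1.581]
contact_force: [0.1, -0.8, 0.0]
grip_width: 16.0
finger_force: 0.0
```

```bash
python3 - <<'E'
from fit import *
look('w5')
c=capture("side"); cv2.imwrite("pics/s5.png",c["frame"][:,:,::-1])
for q in ["white_foot","tape","knife","fitting","carton","jar"]:
    print(q,[(np.round(d["at"]),round(d["p"],2)) for d in pinpoint(q,"side")[:1]])
E
```

```text
{'time': np.float64(27.08), 'tool_pos': array([479.03, 192.15, 212.63]), 'tcp_rot': array([-3.14,  0.  ,  1.58]), 'contact_force': array([ 0.08, -0.76,  0.02]), 'grip_width': np.float64(15.97)}
0.95 [479.9 238.2] 0.03
0.78 [555.2 240.5] 0.05
0.68 [518.3 259.5] 0.08
white_foot [(array([206., 178.]), 0.75)]
tape [(array([168., 249.]), 0.52)]
knife [(array([249., 154.]), 0.73)]
fitting [(array([205., 178.]), 0.61)]
carton []
jar [(array([314., 287.]), 0.64)]
```

View pics/w5.png

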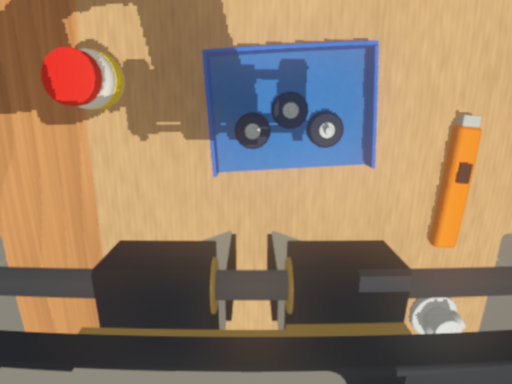

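View pics/s5.png

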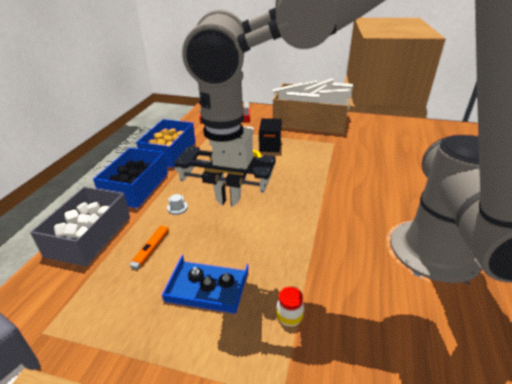

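The wrist view shows all three feet upright at px (131,252), (111,290) and (129,326), well inside the mouth line at about row 172. In the side view the knife, fitting, jar and carton look unmoved.

```bash
python3 -c "
from plant import bot
print(bot.close_job())"
```

```text
the job is handed in; nothing more can be done
None
```

All three black feet were swept into the tray, stand upright about 19 mm or more inside its open edge, and the job is handed in at about 27 s. No result came back. The white foot and tape were hidden from the last views, but the arm stayed clear of both.

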